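Snap the padlocks shut in order

TASK

Three serviced padlocks stand open on the bench: with the fingertips, press lightly on the top of each shackle until it is fully home - first the small lock, then the medium one, then the large one. Do not pick up, topple or shift any lock, leave the long-shackled lock open, and leave the other things on the bench where they are.

Things in the scene. Friction and masses are not known exactly. Their poses are not given: they have to be found in the camera images.
- lock_small: the small padlock: loose brass block standing upright on the bench, 24 deep (its x) x 40 wide (its y) x 36 tall (mm), about 200 g, shackle included: a steel shackle of 6 mm bar arching over its top in its y-z plane. Origin: centre of the underside, z up. It could topple if pressed off its middle.
- crown_small (a point): top of the shackle's arch on the small padlock, above the middle of the body; moves with the shackle. 34 mm above the brass body's top (70 mm above the bench) with the shackle fully up, 12 mm lower when fully home. The arch has a short level stretch here, along the lock's y, 6 mm thick.
- shackle_small (a joint): how far that shackle is pushed down, m: 0 fully up (one leg's end 4 mm clear of the body), 0.012 fully home (hard stop; the free leg's end is then 8 mm inside the body). Starts 0 to 3 mm down. Slides straight down against a steady drag of about 4 N, more if pushed fast, no spring: it stays where it is left.
- lock_medium: the medium padlock: loose brass block standing upright on the bench, 30 deep (its x) x 56 wide (its y) x 48 tall (mm), about 430 g, shackle included: a steel shackle of 8 mm bar arching over its top in its y-z plane. Origin: centre of the underside, z up. It could topple if pressed off its middle.
- crown_medium (a point): top of the shackle's arch on the medium padlock, above the middle of the body; moves with the shackle. 42 mm above the brass body's top (90 mm above the bench) with the shackle fully up, 12 mm lower when fully home. The arch has a short level stretch here, along the lock's y, 8 mm thick.
- shackle_medium (a joint): how far that shackle is pushed down, m: 0 fully up (one leg's end 4 mm clear of the body), 0.012 fully home (hard stop; the free leg's end is then 8 mm inside the body). Starts 0 to 3 mm down. Slides straight down against a steady drag of about 4 N, more if pushed fast, no spring: it stays where it is left.
- lock_large: the large padlock: loose brass block standing upright on the bench, 36 deep (its x) x 76 wide (its y) x 62 tall (mm), about 880 g, shackle included: a steel shackle of 11 mm bar arching over its top in its y-z plane. Origin: centre of the underside, z up. It could topple if pressed off its middle.
- crown_large (a point): top of the shackle's arch on the large padlock, above the middle of the body; moves with the shackle. 48 mm above the brass body's top (110 mm above the bench) with the shackle fully up, 12 mm lower when fully home. The arch has a short level stretch here, along the lock's y, 11 mm thick.
- shackle_large (a joint): how far that shackle is pushed down, m: 0 fully up (one leg's end 4 mm clear of the body), 0.012 fully home (hard stop; the free leg's end is then 8 mm inside the body). Starts 0 to 3 mm down. Slides straight down against a steady drag of about 4 N, more if pushed fast, no spring: it stays where it is left.
- lock_long: the long-shackled padlock (low body, shackle clearly taller than the body; stays open): loose brass block standing upright on the bench, 28 deep (its x) x 50 wide (its y) x 36 tall (mm), about 350 g, shackle included: a steel shackle of 7 mm bar arching over its top in its y-z plane. Origin: centre of the underside, z up. It could topple if pressed off its middle.
- crown_long (a point): top of the shackle's arch on the long-shackled padlock, above the middle of the body; moves with the shackle. 72 mm above the brass body's top (108 mm above the bench) with the shackle fully up, 12 mm lower when fully home. The arch has a short level stretch here, along the lock's y, 7 mm thick.
- shackle_long (a joint): how far that shackle is pushed down, m: 0 fully up (one leg's end 4 mm clear of the body), 0.012 fully home (hard stop; the free leg's end is then 8 mm inside the body). Starts 0 to 3 mm down. Slides straight down against a steady drag of about 4 N, more if pushed fast, no spring: it stays where it is left.
- cylinder: loose brass lock cylinder lying flat, 60 x 40 x 17 mm, origin under it; bystander
- key: loose steel key blank lying flat, 64 mm long, 4 mm thick, origin under it; bystander
- oil: loose amber oil bottle, 40 mm diameter, 100 mm tall, origin under its centre; bystander
- jar: loose clear jar with steel lid, 56 mm diameter, 60 mm tall, origin under its centre; bystander
- screwdriver: loose screwdriver with black handle, 180 mm long, lying; origin under its middle; bystander
- tray: loose grey open tray with two pockets, 100 x 140 x 35 mm, origin under its centre; bystander

How it is judged:
On the way, in this order (a step that is already met when the one before it is completed fails the run):
1. the small lock's shackle is fully home (value of joint shackle_small above 0.0103 m), for 0.2 s.
2. the medium lock's shackle is fully home (value of joint shackle_medium above 0.0103 m), for 0.2 s.
3. the large lock's shackle is fully home (value of joint shackle_large above 0.0103 m), for 0.2 s.
At the end, for the whole second after the job is handed in: the small, medium and large shackles are within 1.7 mm of fully home, the long one still open (less than 5 mm down); all four locks upright (within 7 degrees), at rest and within 25 mm of where they stood; the bystanders within 30 mm of where they lay (value of joint each of shackle_small, shackle_medium, shackle_large above 0.0103 m and value of joint shackle_long below 0.005 m and distance of each of lock_small, lock_medium, lock_large, lock_long from where it was at the start of the episode below 0.025 m and angle between each of lock_small, lock_medium, lock_large, lock_long's own z axis and vertical below 0.12 rad and linear speed of each of lock_small, lock_medium, lock_large, lock_long below 0.02 m/s and distance of each of cylinder, key, oil, jar, screwdriver, tray from where it was at the start of the episode below 0.03 m); the robot touches nothing.
It fails at once if a lock was pushed down (over 7 mm) before the one ahead of it in the order was shut ((value of joint any of shackle_medium, shackle_large above 0.007 m and value of joint shackle_small below 0.009 m) or (value of joint shackle_large above 0.007 m and value of joint shackle_medium below 0.009 m)).
It fails at once if the long-shackled lock was pushed shut (value of joint shackle_long above 0.007 m).
It fails at once if a lock was lifted more than 10 mm, tipped more than 20 degrees or shifted more than 30 mm (height (world z) of any of lock_small, lock_medium, lock_large, lock_long above 0.01 m or angle between any of lock_small, lock_medium, lock_large, lock_long's own z axis and vertical above 0.35 rad or distance of any of lock_small, lock_medium, lock_large, lock_long from where it was at the start of the episode above 0.03 m).
It fails at once if a lock was pressed with more than 40 N (contact force between any of the fingers, the arm and lock_small above 40 N or contact force between any of the fingers, the arm and lock_medium above 40 N or contact force between any of the fingers, the arm and lock_large above 40 N or contact force between any of the fingers, the arm and lock_long above 40 N).
It fails at once if a bystander was moved more than 40 mm (distance of any of cylinder, key, oil, jar, screwdriver, tray from where it was at the start of the episode above 0.04 m).
It also fails if it takes over 48 s, if anything falls off the work surface, if the arm or the gripper's body presses on something with over 40 N, if the wrist force passes 120 N, or if a joint passes its speed limit or range.

ROBOT

A 6-joint arm with a two-finger parallel gripper is mounted at the origin on the work surface. World frame = base frame: x ahead of the robot, y to its left, z up, the work surface at z = 0. Lengths are in m, angles in rad, forces in N, time in s.
With the tool pointing down it reaches from about 0.3 to 0.875 m from the base axis. Payload 6.4 kg.
Tool frame: the origin (TCP) lies between the finger pads; the fingertips stand 25 mm ahead of it and the grasp point (between the pads) lies 6 mm ahead of it; z points along the fingers, y is the line along which they close (so a half turn about z gives the same grasp; the last joint's range is limited). The gripper opens to 85 mm and grips with 20 to 120 N. Pads are 22 mm wide; open, the fingers measure 114 mm over their backs; the gripper's body (76 mm by 85 mm) begins 54 mm behind the grasp point. The pads swing forward as they close: fully open they stand 13 mm farther back than shut.
Start: joints at [-1.441, 0.181, 1.607, -0, 1.354, -0.206], TCP at [0.189, -0.543, 0.256] pointing down, gripper open.
Joint ranges: [-2.99, 2.99], [-0.89, 2.07], [0.3, 2.58], [-1.14, 4.28], [0, 2.63], [-3.12, 3.12]. Speed limits (rad/s): [2.57, 2.57, 3.01, 3.14, 3.14, 3.14].

INTERFACE

Orientations are given as a unit quaternion [w, x, y, z].
In Python, from bench import ctrl gives the robot as it stands.
- The arm moves only by the tool servo_tool, never from a script. Its argument "series" is text: rows parted by semicolons, each of 7 numbers parted by spaces: the gripper command: -1 is fully open, 1 is shut, values between are in proportion, then the shift along the tool's x, y, z in m, then the turn, a rotation vector about the tool's x, y, z in degrees. A call has 1 to 12 rows; each row is the pose to reach, as a shift and turn from the pose commanded when the call began, along the tool's axes at that moment; what a row does not reach only later rows make up. A row lasts 1/12 s, in which the tool goes at most 41.7 mm and 7.16 degrees, less where a joint would pass 70% of its speed; a pose out of reach is approached as far as the arm can. A call with a gripper value outside its range is refused whole. The fingers move at their own pace and stop on an object; the grip force is fixed at half the most. Time passes only in rows, so rows that repeat a pose let the fingers close. It gives the time, the measured TCP pose, the force, the opening and the grip force at its end, in the units of the state.
- ctrl.get_obs(): the state, without advancing time (a new reading comes with each control period).
- ctrl.camera(name): name is "side" or "top" or "wrist"; returns a dict with "img" (420x560x3 uint8, red, green, blue), "z_map" (420x560 float32, m along the optical axis (not along the pixel's ray), 0 where there is no reading), "fovy" (degrees; the focal length in pixels is half the picture's height over the tangent of half this angle, whatever the lens; pixels are square), "cx", "cy" (the principal point, pixels), "extrinsics" (4x4, takes a point from camera to world coordinates); the wrist camera has in their place "T_tool_cam" (4x4, takes a point from camera to tool coordinates, whose origin is the TCP and whose axes are the flange's). Camera axes: x right, y down, z forward; pixel columns grow to the right and rows downward; lengths in m; the calibration is good to about 2 mm. A picture is of the moment at which its call begins: read the wrist's pose just before it.
- ctrl.hand_in(): hands the job in; it is judged then, once.
The state is a dict: "time_s": time; "q": joint angles; "dq": joint speeds; "joint_efforts": joint torques, N m; "eef_pos": TCP position; "eef_rot": TCP orientation; "wrist_force": force on the tool from outside, world axes, zero at the start; "torque": the same for the moment, N m; "opening": opening from 0.0 (shut) to 1.0 (fully open); "grasp_force": force on a finger pad.
Only numpy, scipy, OpenCV 4.12 (cv2) and the standard library are available. Lean on these libraries where they do the work, as an engineer would, in place of code of your own. Each camera call takes 0.05 s, during which the arm holds its last target. There are 200 camera calls.

## Working session

There is one attempt and no reset: what is moved stays moved. The work goes in short steps, Python scripts to look and compute and a tool call to move; the robot and the scene stay as the last step left them, time stands still between calls to the robot, and variables do not carry over. Pictures are saved under pics/ and viewed, at most 10 in all, crops included, and the job is handed in when it is done.

Besides the shell and the picture viewer there is one more tool, called after ">>>" by a JSON object that holds its "op" and its "data". servo_tool: Moves the arm, as the interface text tells. Its arguments: {"type":"object","properties":{"series":{"type":"string"}},"required":["series"]}

```bash
mkdir -p pics
cat > h.py <<'E'
import numpy as np,cv2
from bench import ctrl
from scipy.spatial.transform import Rotation as R
def shot(name):
    o=ctrl.get_obs(); c=ctrl.camera(name)
    if name=='wrist':
        T=np.eye(4);w,x,y,z=o['eef_rot'];T[:3,:3]=R.from_quat([x,y,z,w]).as_matrix();T[:3,3]=o['eef_pos'];c['extrinsics']=T@np.array(c['T_tool_cam'])
    return c
def cloud(c):
    z=c['z_map'];h,w=z.shape;f=h/2/np.tan(np.radians(c['fovy'])/2)
    v,u=np.mgrid[:h,:w];P=np.stack([(u-c['cx'])/f*z,(v-c['cy'])/f*z,z],-1)
    E=np.array(c['extrinsics']);W=P@E[:3,:3].T+E[:3,3];W[z==0]=np.nan
    return W
def save(c,n): cv2.imwrite('pics/'+n,c['img'][:,:,::-1])
E
python3 - <<'E'
from h import *
o=ctrl.get_obs();print(o)
for n in('top','side'):
    c=shot(n);save(c,n+'.png');W=cloud(c);np.savez(n,W=W,img=c['img'],E=c['extrinsics'])
    print(n,np.round(c['extrinsics'],3).tolist(),c['fovy'],c['cx'],c['cy'])
    if n=='top':
        m=((W[...,2]>.012)&(W[...,2]<.13)).astype(np.uint8)
        k,l,s,ce=cv2.connectedComponentsWithStats(m)
        for i in range(1,k):
            if s[i,4]>30: 
                p=W[l==i];print(s[i],np.round(np.median(p,0),3),p.min(0).round(3),p.max(0).round(3))
E
```

```text
{'time_s': 0.0, 'q': array([-1.44134000e+00,  1.81542250e-01,  1.60801838e+00, -2.28507674e-05,
        1.35381144e+00, -2.06283165e-01]), 'dq': array([ 0.00042658, -0.00021342,  0.0001693 ,  0.00043225, -0.00089443,
       -0.00072411]), 'joint_efforts': array([-3.95790323e-05, -4.44869614e+01, -3.51339984e+01, -1.47201390e-04,
        8.96453974e-03, -5.84445900e-06]), 'eef_pos': array([ 0.18939464, -0.54236314,  0.25537843]), 'eef_rot': array([-8.89480633e-04,  9.85942129e-01,  1.67084788e-01,  2.30212970e-05]), 'wrist_force': array([ 0.11890011, -0.41172558, -0.08853653]), 'torque': array([-0.01163352, -0.00425332, -0.04804895]), 'grasp_force': 0.0, 'opening': 0.9964690028606876}
top [[-0.02, -0.988, 0.155, 0.439], [-1.0, 0.019, -0.005, -0.044], [0.002, -0.155, -0.988, 0.979], [0.0, 0.0, 0.0, 1.0]] 48.86583460518373 278.8488732667764 211.7871152544977
[ 298   43  183   62 7048] [ 0.884 -0.306  0.043] [ 0.828 -0.479  0.012] [ 0.942 -0.098  0.064]
[ 238   47   58   59 1964] [ 0.889 -0.029  0.044] [ 0.827 -0.088  0.012] [0.941 0.032 0.065]
[  82   55   68   72 3831] [0.848 0.288 0.0
[... 763 characters left out ...]
 ]
[299 190  29  19 474] [ 0.61  -0.118  0.048] [ 0.596 -0.148  0.012] [ 0.63  -0.091  0.093]
[132 192  24  15 281] [0.62  0.229 0.036] [0.609 0.212 0.012] [0.635 0.253 0.072]
[215 244  42  29 763] [0.49  0.037 0.063] [ 0.466 -0.002  0.014] [0.519 0.08  0.114]
[351 253  32  18 381] [ 0.48  -0.219  0.037] [ 0.464 -0.25   0.013] [ 0.499 -0.197  0.112]
[283 271  19  30 323] [ 0.437 -0.075  0.015] [ 0.407 -0.092  0.012] [ 0.466 -0.054  0.022]
[110 284  34  28 755] [0.419 0.253 0.06 ] [0.392 0.232 0.012] [0.446 0.285 0.065]
side [[-0.908, -0.269, 0.32, 0.289], [-0.418, 0.6, -0.682, 0.591], [-0.009, -0.753, -0.658, 0.722], [0.0, 0.0, 0.0, 1.0]] 55.98760355251748 278.9705896228807 205.5107420644445
```

View pics/top.png

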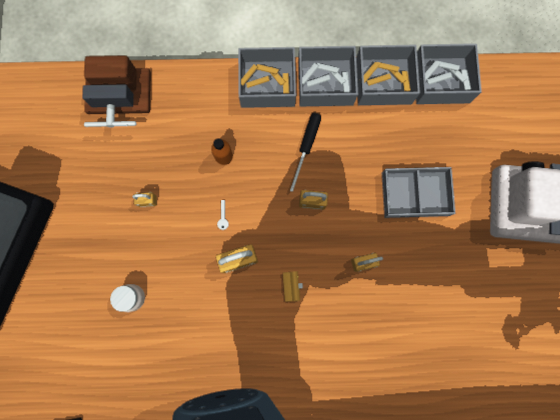

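View pics/side.png

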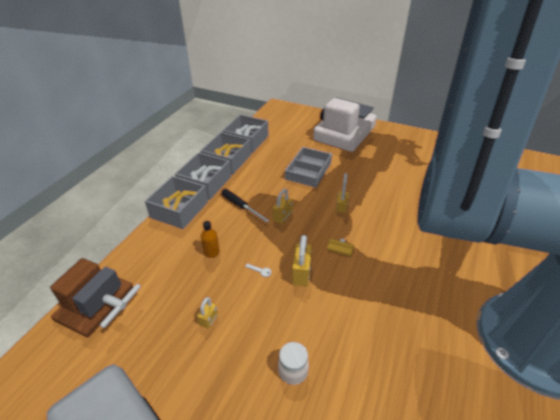

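Top view: small lock (143,199), medium (313,199), large (236,259), long-shackled (367,262); the cylinder is at (291,287) and the key at (222,214). The side view agrees: small (207,312), medium (282,207), large (302,262), long (343,200).

Run:
```python
from h import *
D={n:np.load(n+'.npz') for n in('top','side')}
L=dict(small=((.62,.229),.036,.070),medium=((.61,-.118),.048,.09),large=((.49,.037),.062,.11),long=((.48,-.219),.036,.108))
for k,(c,zb,zc) in L.items():
  for n in D:
    W=D[n]['W'].reshape(-1,3)
    P=W[np.hypot(W[:,0]-c[0],W[:,1]-c[1])<.06]
    for nm,S in(('body',P[abs(P[:,2]-zb)<.004]),('crown',P[(P[:,2]>zc-.018)&(P[:,2]<zc+.008)])):
      if len(S)<5: print(k,n,nm,len(S));continue
      r=cv2.minAreaRect((S[:,:2]*1000).astype(np.float32))
      print(k,n,nm,len(S),np.round(r[0],1),np.round(r[1],1),round(r[2],1),'mean',S.mean(0).round(4),'zmax',np.percentile(S[:,2],[50,90,98]).round(4))
```

```text
small top body 157 [622.  232.7] [24.1 38.6] 4.0 mean [0.6203 0.2311 0.0361] zmax [0.0362 0.0383 0.0393]
small top crown 50 [622.  233.5] [ 5.6 31.3] 2.4 mean [0.6217 0.2314 0.0641] zmax [0.0659 0.0691 0.0706]
small side body 176 [623.  234.3] [26.4 38.5] 1.3 mean [0.6209 0.2352 0.0357] zmax [0.0358 0.0377 0.0386]
small side crown 52 [623.4 234.5] [ 6.3 29.4] 1.0 mean [0.6225 0.236  0.0626] zmax [0.0638 0.0674 0.0687]
medium top body 281 [ 613.6 -119.6] [55.9 30.7] 81.9 mean [ 0.611  -0.119   0.0481] zmax [0.0482 0.0504 0.0514]
medium top crown 94 [ 613.6 -120.4] [46.3  8. ] 83.5 mean [ 0.6131 -0.1191  0.0854] zmax [0.0872 0.0907 0.0925]
medium side body 149 [ 612.7 -118.3] [59.3 29.5] 81.4 mean [ 0.6122 -0.1164  0.0474] zmax [0.0474 0.0495 0.0503]
medium side crown 53 [ 614.3 -118.9] [43.6  8.1] 84.2 mean [ 0.6138 -0.1145  0.0831] zmax [0.0841 0.09   0.0909]
large top body 478 [493.2  39.1] [36.1 76.1] 16.4 mean [0.492  0.0378 0.0624] zmax [0.0626 0.0645 0.0655]
large top crown 187 [493.1  39.3] [11.  61.9] 16.6 mean [0.4931 0.038  0.1053] zmax [0.107  0.1111 0.1127]
large side body 315 [493.8  39.8] [36.  77.2] 16.4 mean [0.4916 0.0448 0.0615] zmax [0.0615 0.0631 0.0642]
large side crown 104 [493.9  39.4] [10.8 63.1] 16.7 mean [0.4909 0.0488 0.1041] zmax [0.1056 0.1094 0.1105]
long top body 253 [ 481.5 -223.9] [28.3 50.5] 12.8 mean [ 0.4814 -0.2223  0.0361] zmax [0.036  0.0382 0.0396]
long top crown 76 [ 481.8 -224.2] [ 6.4 40.1] 12.7 mean [ 0.4814 -0.222   0.1043] zmax [0.1056 0.1089 0.11  ]
long side body 105 [ 482.1 -221. ] [27.8 50.3] 10.3 mean [ 0.4815 -0.2191  0.0356] zmax [0.0356 0.0379 0.0387]
long side crown 33 [ 480.9 -217. ] [ 6.7 29.1] 12.4 mean [ 0.4803 -0.2148  0.1021] zmax [0.1032 0.108  0.109 ]
```

>>> {"op": "servo_tool", "data": {"series": "1 0 0 0 0 0 0"}}

```text
time_s: 0.18
eef_pos: [0.1895, -0.5426, 0.2557]
eef_rot: [-0.001, 0.986, 0.167, 0.0]
wrist_force: [0.8, -0.2, 0.4]
opening: 0.886
grasp_force: 0.0
```

>>> {"op": "servo_tool", "data": {"series": "1 0.332 -0.295 0 0 0 0;1 0.332 -0.295 0 0 0 0;1 0.332 -0.295 0 0 0 0;1 0.332 -0.295 0 0 0 0;1 0.332 -0.295 0 0 0 0;1 0.332 -0.295 0 0 0 0;1 0.332 -0.295 0 0 0 0;1 0.332 -0.295 0 0 0 0;1 0.332 -0.295 0 0 0 0;1 0.332 -0.295 0 0 0 0;1 0.332 -0.295 0 0 0 0;1 0.332 -0.295 0 0 0 0"}}

```text
time_s: 1.18
eef_pos: [0.4072, -0.1507, 0.2563]
eef_rot: [-0.001, 0.985, 0.17, 0.001]
wrist_force: [-0.3, -0.3, 0.1]
opening: 0.002
grasp_force: 0.0
```

>>> {"op": "servo_tool", "data": {"series": "1 0.332 -0.295 0.05 0 0 0;1 0.332 -0.295 0.05 0 0 0;1 0.332 -0.295 0.05 0 0 0;1 0.332 -0.295 0.05 0 0 0;1 0.332 -0.295 0.05 0 0 0;1 0.332 -0.295 0.05 0 0 0;1 0.332 -0.295 0.05 0 0 0;1 0.332 -0.295 0.05 0 0 0;1 0.332 -0.295 0.05 0 0 0;1 0.332 -0.295 0.05 0 0 0;1 0.332 -0.295 0.05 0 0 0;1 0.332 -0.295 0.05 0 0 0"}}

```text
time_s: 2.18
eef_pos: [0.623, 0.2371, 0.2043]
eef_rot: [-0.001, 0.986, 0.169, -0.0]
wrist_force: [-1.2, 0.4, -0.3]
opening: -0.002
grasp_force: 0.0
```

```bash
cat >> h.py <<'E'
L=dict(small=(.6225,.2335,.070),medium=(.6135,-.1193,.09),large=(.4935,.0393,.11))
def to(k,above):
    o=ctrl.get_obs();w,x,y,z=o['eef_rot'];M=R.from_quat([x,y,z,w]).as_matrix()
    t=np.array(L[k])+[0,0,above]; tip=o['eef_pos']+.025*M[:,2]
    print(k,'shift',(M.T@(t-tip)).round(4),'axis',M[:,2].round(4),'tip',tip.round(4),'F',o['wrist_force'].round(1),'t',o['time_s'],'q',o['q'].round(2))
E
python3 - <<'E'
from h import *
to('small',.02)
c=shot('wrist');save(c,'w1.png');W=cloud(c).reshape(-1,3)
P=W[(np.hypot(W[:,0]-.6225,W[:,1]-.2335)<.06)]
for a,b in((.032,.040),(.055,.074)):
  S=P[(P[:,2]>a)&(P[:,2]<b)]
  print(len(S), cv2.minAreaRect((S[:,:2]*1000).astype(np.float32)) if len(S) else '')
E
```

```text
small shift [-0.0017  0.0034  0.0893] axis [-9.0e-04  1.3e-03 -1.0e+00] tip [0.623  0.2371 0.1793] F [-1.2  0.4 -0.3] t 2.1833 q [0.19 0.43 1.4  0.   1.31 1.42]
999 ((623.0469360351562, 231.85867309570312), (25.52484893798828, 39.914424896240234), 1.97986900806427)
327 ((623.3032836914062, 232.2007293701172), (6.087222099304199, 31.015642166137695), 2.0245449542999268)
```

>>> {"op": "servo_tool", "data": {"series": "1 -0.0015 0.004 0.03 0 0 0;1 -0.0015 0.004 0.06 0 0 0;1 -0.0015 0.004 0.08 0 0 0;1 -0.0015 0.004 0.095 0 0 0;1 -0.0015 0.004 0.1 0 0 0;1 -0.0015 0.004 0.1 0 0 0;1 -0.0015 0.004 0.1 0 0 0;1 -0.0015 0.004 0.1 0 0 0"}}

```text
time_s: 2.9
eef_pos: [0.623, 0.2283, 0.1081]
eef_rot: [0.0, 0.986, 0.167, 0.001]
wrist_force: [0.6, 0.1, 0.3]
opening: -0.001
grasp_force: 0.0
```

Run:
```python
from h import *
L['small']=(.623,.2328,.07)
to('small',-.012)
```

```text
small shift [ 0.0013 -0.0043  0.0251] axis [ 2.7e-03  3.0e-04 -1.0e+00] tip [0.6231 0.2283 0.0831] F [0.6 0.1 0.3] t 2.9 q [ 0.17  0.52  1.47 -0.    1.14  1.41]
```

>>> {"op": "servo_tool", "data": {"series": "1 0.001 -0.0045 0.004 0 0 0;1 0.001 -0.0045 0.006 0 0 0;1 0.001 -0.0045 0.006 0 0 0;1 0.001 -0.0045 0.006 0 0 0"}}

```text
time_s: 3.23
eef_pos: [0.6213, 0.2335, 0.1004]
eef_rot: [0.0, 0.986, 0.167, -0.0]
wrist_force: [-0.4, -0.8, 0.0]
opening: -0.003
grasp_force: 0.0
```

Run:
```python
from h import *
L['small']=(.623,.2328,.07)
to('small',-.012)
```

```text
small shift [0.0014 0.0012 0.0174] axis [-0.e+00 -1.e-04 -1.e+00] tip [0.6213 0.2335 0.0754] F [-0.4 -0.8  0. ] t 3.2333 q [ 0.18  0.54  1.47 -0.    1.13  1.42]
```

>>> {"op": "servo_tool", "data": {"series": "1 0.001 0 0.001 0 0 0;1 0.001 0 0.002 0 0 0;1 0.001 0 0.003 0 0 0;1 0.001 0 0.004 0 0 0;1 0.001 0 0.005 0 0 0;1 0.001 0 0.006 0 0 0;1 0.001 0 0.007 0 0 0;1 0.001 0 0.008 0 0 0;1 0.001 0 0.009 0 0 0;1 0.001 0 0.01 0 0 0"}}

```text
time_s: 4.07
eef_pos: [0.6227, 0.2337, 0.0909]
eef_rot: [0.0, 0.986, 0.167, 0.0]
wrist_force: [-1.2, -0.5, 4.0]
opening: -0.001
grasp_force: 1.9
```

>>> {"op": "servo_tool", "data": {"series": "1 0 0 0.001 0 0 0;1 0 0 0.002 0 0 0;1 0 0 0.003 0 0 0;1 0 0 0.004 0 0 0;1 0 0 0.004 0 0 0;1 0 0 0.004 0 0 0"}}

```text
time_s: 4.57
eef_pos: [0.6223, 0.2336, 0.0861]
eef_rot: [-0.0, 0.986, 0.167, -0.0]
wrist_force: [-0.3, -0.1, 2.1]
opening: 0.002
grasp_force: 1.2
```

>>> {"op": "servo_tool", "data": {"series": "1 0 0 0.0005 0 0 0;1 0 0 0.001 0 0 0;1 0 0 0.0015 0 0 0;1 0 0 0.002 0 0 0;1 0 0 0.002 0 0 0"}}

```text
time_s: 4.98
eef_pos: [0.6223, 0.2336, 0.0842]
eef_rot: [0.0, 0.986, 0.167, 0.0]
wrist_force: [-1.1, 0.3, 2.9]
opening: -0.001
grasp_force: 1.5
```

>>> {"op": "servo_tool", "data": {"series": "1 0 0 0.0005 0 0 0;1 0 0 0.001 0 0 0;1 0 0 0.001 0 0 0"}}

```text
time_s: 5.23
eef_pos: [0.6223, 0.2336, 0.0832]
eef_rot: [-0.0, 0.986, 0.167, 0.0]
wrist_force: [-0.6, -0.2, 2.0]
opening: -0.0
grasp_force: 1.5
```

>>> {"op": "servo_tool", "data": {"series": "1 0 0 0.0005 0 0 0;1 0 0 0.0005 0 0 0"}}

```text
time_s: 5.4
eef_pos: [0.6224, 0.2336, 0.0829]
eef_rot: [0.0, 0.986, 0.167, 0.0]
wrist_force: [-0.8, -0.3, 4.1]
opening: -0.004
grasp_force: 2.0
```

>>> {"op": "servo_tool", "data": {"series": "1 0 0 0.0005 0 0 0;1 0 0 0.0005 0 0 0"}}

```text
time_s: 5.57
eef_pos: [0.6226, 0.2337, 0.0829]
eef_rot: [-0.0, 0.986, 0.167, 0.0]
wrist_force: [-1.5, -1.5, 6.3]
opening: 0.0
grasp_force: 3.1
```

>>> {"op": "servo_tool", "data": {"series": "1 0 0 0.0003 0 0 0;1 0 0 0.0003 0 0 0;1 0 0 0.0003 0 0 0;1 0 0 -0.01 0 0 0;1 0 0 -0.04 0 0 0;1 0 0 -0.08 0 0 0;1 0 0 -0.115 0 0 0;1 0 0 -0.115 0 0 0"}}

```text
time_s: 6.23
eef_pos: [0.6263, 0.2345, 0.2065]
eef_rot: [-0.0, 0.986, 0.167, 0.007]
wrist_force: [1.3, 0.6, 1.9]
opening: 0.002
grasp_force: 0.0
```

>>> {"op": "servo_tool", "data": {"series": "1 -0.125 0.33 0 0 0 0;1 -0.125 0.33 0 0 0 0;1 -0.125 0.33 0 0 0 0;1 -0.125 0.33 0 0 0 0;1 -0.125 0.33 0 0 0 0;1 -0.125 0.33 0 0 0 0;1 -0.125 0.33 0 0 0 0;1 -0.125 0.33 0 0 0 0;1 -0.125 0.33 0 0 0 0;1 -0.125 0.33 0 0 0 0;1 -0.125 0.33 0 0 0 0;1 -0.125 0.33 0 0 0 0"}}

```text
time_s: 7.23
eef_pos: [0.6128, -0.1183, 0.1969]
eef_rot: [-0.001, 0.986, 0.167, -0.0]
wrist_force: [-0.2, 0.4, -0.9]
opening: 0.006
grasp_force: 0.0
```

```bash
cat >> h.py <<'E'
def near(c,k,bands):
  W=cloud(c).reshape(-1,3);x,y,_=L[k]
  P=W[(np.hypot(W[:,0]-x,W[:,1]-y)<.06)]
  for a,b in bands:
    S=P[(P[:,2]>a)&(P[:,2]<b)]
    if len(S)>4: print(k,len(S), cv2.minAreaRect((S[:,:2]*1000).astype(np.float32)),np.percentile(S[:,2],98).round(4))
E
python3 - <<'E'
from h import *
for n in('side','top'): near(shot(n),'small',((.032,.040),(.05,.074)))
c=shot('wrist');near(c,'medium',((.044,.052),(.072,.096)))
to('medium',.01)
E
```

```text
small 161 ((623.763671875, 234.1371612548828), (25.645713806152344, 40.06128692626953), 3.368242025375366) 0.0385
small 40 ((622.9984741210938, 234.14076232910156), (5.4367523193359375, 27.416841506958008), 3.8468363285064697) 0.0588
small 168 ((622.2969970703125, 233.28668212890625), (24.694820404052734, 40.86708450317383), 2.516529083251953) 0.0396
small 41 ((621.7952270507812, 232.71273803710938), (4.919036388397217, 26.100507736206055), 2.5714097023010254) 0.0604
medium 1925 ((614.008056640625, -121.55606079101562), (56.055023193359375, 30.007770538330078), 82.96944427490234) 0.0493
medium 794 ((614.1113891601562, -121.28052520751953), (46.43938064575195, 8.134539604187012), 83.02750396728516) 0.0902
medium shift [-0.0002  0.0019  0.0722] axis [-3.e-04  4.e-04 -1.e+00] tip [ 0.613  -0.1175  0.1722] F [-0.7 -0.1 -0.4] t 7.3833 q [-0.38  0.34  1.53  0.    1.27  0.85]
```

>>> {"op": "servo_tool", "data": {"series": "1 0 0.0025 0.03 0 0 0;1 0 0.0025 0.055 0 0 0;1 0 0.0025 0.07 0 0 0;1 0 0.0025 0.076 0 0 0;1 0 0.0025 0.076 0 0 0;1 0 0.0025 0.076 0 0 0;1 0 0.0025 0.076 0 0 0"}}

```text
time_s: 7.97
eef_pos: [0.615, -0.1215, 0.1229]
eef_rot: [0.001, 0.986, 0.167, 0.001]
wrist_force: [0.5, 0.0, 0.3]
opening: -0.0
grasp_force: 0.0
```

Run:
```python
from h import *
L['medium']=(.6138,-.120,.09)
to('medium',-.012)
```

```text
medium shift [-0.0007 -0.0018  0.0199] axis [ 0.0025 -0.001  -1.    ] tip [ 0.615  -0.1215  0.0979] F [0.5 0.  0.3] t 7.9667 q [-0.38  0.43  1.57  0.    1.13  0.85]
```

Press down to tip ≈ 0.0795, then creep.

>>> {"op": "servo_tool", "data": {"series": "1 -0.0005 -0.001 0.003 0 0 0;1 -0.0005 -0.001 0.005 0 0 0;1 -0.0005 -0.001 0.006 0 0 0;1 -0.0005 -0.001 0.007 0 0 0;1 -0.0005 -0.001 0.008 0 0 0;1 -0.0005 -0.001 0.009 0 0 0;1 -0.0005 -0.001 0.01 0 0 0;1 -0.0005 -0.001 0.011 0 0 0;1 -0.0005 -0.001 0.012 0 0 0;1 -0.0005 -0.001 0.013 0 0 0;1 -0.0005 -0.001 0.013 0 0 0"}}

```text
time_s: 8.88
eef_pos: [0.6131, -0.1208, 0.1081]
eef_rot: [0.0, 0.986, 0.167, 0.0]
wrist_force: [-0.3, -0.3, 2.6]
opening: -0.004
grasp_force: 0.9
```

>>> {"op": "servo_tool", "data": {"series": "1 0 0 0.001 0 0 0;1 0 0 0.002 0 0 0;1 0 0 0.003 0 0 0;1 0 0 0.0035 0 0 0;1 0 0 0.0035 0 0 0"}}

```text
time_s: 9.3
eef_pos: [0.6131, -0.1208, 0.1046]
eef_rot: [0.0, 0.986, 0.167, 0.0]
wrist_force: [0.9, -0.1, 2.3]
opening: -0.004
grasp_force: 0.9
```

>>> {"op": "servo_tool", "data": {"series": "1 0 0 0.0005 0 0 0;1 0 0 0.001 0 0 0;1 0 0 0.001 0 0 0"}}

```text
time_s: 9.55
eef_pos: [0.6131, -0.1208, 0.1037]
eef_rot: [0.0, 0.986, 0.167, 0.0]
wrist_force: [0.3, 0.7, 2.2]
opening: -0.001
grasp_force: 1.2
```

>>> {"op": "servo_tool", "data": {"series": "1 0 0 0.0005 0 0 0;1 0 0 0.0005 0 0 0"}}

```text
time_s: 9.72
eef_pos: [0.6131, -0.1208, 0.1033]
eef_rot: [0.0, 0.986, 0.167, 0.0]
wrist_force: [0.4, -0.9, 3.0]
opening: -0.002
grasp_force: 1.3
```

>>> {"op": "servo_tool", "data": {"series": "1 0 0 0.0005 0 0 0;1 0 0 0.0005 0 0 0"}}

```text
time_s: 9.88
eef_pos: [0.6131, -0.1208, 0.1029]
eef_rot: [0.0, 0.986, 0.167, 0.0]
wrist_force: [-0.1, 0.4, 3.5]
opening: -0.001
grasp_force: 1.9
```

>>> {"op": "servo_tool", "data": {"series": "1 0 0 0.0005 0 0 0;1 0 0 0.0005 0 0 0;1 0 0 0.0005 0 0 0"}}

```text
time_s: 10.13
eef_pos: [0.6132, -0.1208, 0.1029]
eef_rot: [0.0, 0.986, 0.167, 0.0]
wrist_force: [-1.4, -0.6, 6.6]
opening: 0.002
grasp_force: 3.3
```

>>> {"op": "servo_tool", "data": {"series": "1 0 0 0.0003 0 0 0;1 0 0 0.0003 0 0 0;1 0 0 -0.01 0 0 0;1 0 0 -0.04 0 0 0;1 0 0 -0.08 0 0 0;1 0 0 -0.115 0 0 0;1 0 0 -0.115 0 0 0;1 0 0 -0.115 0 0 0"}}

```text
time_s: 10.8
eef_pos: [0.6144, -0.1212, 0.2206]
eef_rot: [0.001, 0.986, 0.167, 0.002]
wrist_force: [-0.5, -1.1, -0.8]
opening: 0.0
grasp_force: 0.0
```

>>> {"op": "servo_tool", "data": {"series": "1 -0.06 -0.19 0 0 0 0;1 -0.06 -0.19 0 0 0 0;1 -0.06 -0.19 0 0 0 0;1 -0.06 -0.19 0 0 0 0;1 -0.06 -0.19 0 0 0 0;1 -0.06 -0.19 0 0 0 0;1 -0.06 -0.19 0 0 0 0;1 -0.06 -0.19 0 0 0 0;1 -0.06 -0.19 0 0 0 0"}}

```text
time_s: 11.55
eef_pos: [0.4942, 0.0381, 0.2168]
eef_rot: [0.0, 0.986, 0.167, -0.0]
wrist_force: [0.5, 0.6, -0.1]
opening: -0.001
grasp_force: 0.0
```

Run:
```python
from h import *
for n in('side','top'): near(shot(n),'medium',((.044,.052),(.06,.096)))
c=shot('wrist');near(c,'large',((.058,.066),(.09,.115)))
to('large',.01)
```

```text
medium 144 ((613.8074340820312, -119.83235168457031), (59.05076217651367, 29.56320571899414), 79.85579681396484) 0.051
medium 53 ((614.1123046875, -117.45532989501953), (46.35122299194336, 8.390777587890625), 83.73444366455078) 0.0786
medium 282 ((613.4013061523438, -119.99569702148438), (55.93034744262695, 30.286691665649414), 84.38864135742188) 0.0515
medium 88 ((613.6650390625, -120.00053405761719), (44.64628219604492, 7.89385461807251), 83.6485824584961) 0.0795
large 2908 ((493.8488464355469, 37.75657272338867), (36.221351623535156, 76.00601959228516), 15.948265075683594) 0.0633
large 1436 ((493.6858825683594, 37.91104507446289), (11.172415733337402, 62.33595657348633), 15.760991096496582) 0.1102
large shift [-0.0002 -0.0015  0.072 ] axis [-5.e-04 -0.e+00 -1.e+00] tip [0.4942 0.038  0.192 ] F [-0.7 -0.6 -0.5] t 11.7 q [-0.16  0.04  1.84 -0.    1.26  1.07]
```

Medium is shut and in place; the tool stands over the large lock. Descend.

>>> {"op": "servo_tool", "data": {"series": "1 0 -0.001 0.03 0 0 0;1 0 -0.001 0.055 0 0 0;1 0 -0.001 0.07 0 0 0;1 0 -0.001 0.076 0 0 0;1 0 -0.001 0.076 0 0 0;1 0 -0.001 0.076 0 0 0;1 0 -0.001 0.076 0 0 0"}}

```text
time_s: 12.28
eef_pos: [0.4946, 0.0394, 0.1425]
eef_rot: [0.0, 0.986, 0.167, 0.001]
wrist_force: [0.4, -0.8, -0.6]
opening: -0.002
grasp_force: 0.0
```

Run:
```python
from h import *
to('large',-.012)
```

```text
large shift [-0.0011 -0.0003  0.0195] axis [ 2.1e-03 -3.0e-04 -1.0e+00] tip [0.4946 0.0394 0.1175] F [ 0.4 -0.8 -0.6] t 12.2833 q [-0.16  0.14  1.9  -0.    1.1   1.08]
```

>>> {"op": "servo_tool", "data": {"series": "1 -0.0005 0 0.003 0 0 0;1 -0.0005 0 0.005 0 0 0;1 -0.0005 0 0.006 0 0 0;1 -0.0005 0 0.007 0 0 0;1 -0.0005 0 0.008 0 0 0;1 -0.0005 0 0.009 0 0 0;1 -0.0005 0 0.01 0 0 0;1 -0.0005 0 0.011 0 0 0;1 -0.0005 0 0.012 0 0 0;1 -0.0005 0 0.013 0 0 0;1 -0.0005 0 0.013 0 0 0"}}

```text
time_s: 13.2
eef_pos: [0.4931, 0.0397, 0.1281]
eef_rot: [0.0, 0.986, 0.167, 0.0]
wrist_force: [-0.1, 0.3, 1.1]
opening: -0.004
grasp_force: 0.4
```

>>> {"op": "servo_tool", "data": {"series": "1 0 0 0.001 0 0 0;1 0 0 0.002 0 0 0;1 0 0 0.003 0 0 0;1 0 0 0.0035 0 0 0;1 0 0 0.0035 0 0 0"}}

```text
time_s: 13.62
eef_pos: [0.4931, 0.0396, 0.1247]
eef_rot: [-0.0, 0.986, 0.167, 0.0]
wrist_force: [0.0, -0.9, 1.2]
opening: 0.004
grasp_force: 0.5
```

>>> {"op": "servo_tool", "data": {"series": "1 0 0 0.0005 0 0 0;1 0 0 0.0005 0 0 0;1 0 0 0.0005 0 0 0"}}

```text
time_s: 13.87
eef_pos: [0.4931, 0.0397, 0.1243]
eef_rot: [0.0, 0.986, 0.167, 0.0]
wrist_force: [1.6, 0.3, 1.7]
opening: 0.004
grasp_force: 0.7
```

>>> {"op": "servo_tool", "data": {"series": "1 0 0 0.0005 0 0 0;1 0 0 0.001 0 0 0;1 0 0 0.001 0 0 0"}}

```text
time_s: 14.12
eef_pos: [0.493, 0.0396, 0.1233]
eef_rot: [0.0, 0.986, 0.167, 0.0]
wrist_force: [0.8, 0.6, 0.9]
opening: 0.001
grasp_force: 0.8
```

>>> {"op": "servo_tool", "data": {"series": "1 0 0 0.0005 0 0 0;1 0 0 0.0005 0 0 0;1 0 0 0.0005 0 0 0"}}

```text
time_s: 14.37
eef_pos: [0.4931, 0.0396, 0.1229]
eef_rot: [0.0, 0.986, 0.167, 0.0]
wrist_force: [-0.5, 0.1, 3.5]
opening: 0.003
grasp_force: 1.8
```

>>> {"op": "servo_tool", "data": {"series": "1 0 0 0.0005 0 0 0;1 0 0 0.0005 0 0 0;1 0 0 0.0005 0 0 0"}}

```text
time_s: 14.62
eef_pos: [0.4932, 0.0396, 0.1228]
eef_rot: [0.0, 0.986, 0.167, 0.0]
wrist_force: [-1.6, 0.6, 7.8]
opening: 0.0
grasp_force: 3.7
```

Home stop reached. Hold, lift, check.

>>> {"op": "servo_tool", "data": {"series": "1 0 0 0 0 0 0;1 0 0 0 0 0 0;1 0 0 -0.01 0 0 0;1 0 0 -0.04 0 0 0;1 0 0 -0.08 0 0 0;1 0 0 -0.12 0 0 0;1 0 0 -0.15 0 0 0;1 0 0 -0.15 0 0 0;1 0 0 -0.15 0 0 0;1 0 0 -0.15 0 0 0"}}

```text
time_s: 15.45
eef_pos: [0.4923, 0.0397, 0.2715]
eef_rot: [-0.0, 0.986, 0.167, -0.001]
wrist_force: [-0.5, 0.1, -0.7]
opening: 0.002
grasp_force: 0.0
```

Run:
```python
from h import *
L['long']=(.4815,-.222,.108)
B=dict(small=((.032,.04),(.05,.074)),medium=((.044,.052),(.06,.096)),large=((.058,.066),(.085,.115)),long=((.032,.04),(.09,.112)))
for n in('side','wrist'):
  c=shot(n);print(n)
  for k in B: near(c,k,B[k])
print(ctrl.get_obs()['wrist_force'])
```

```text
side
small 159 ((623.0086059570312, 234.2616729736328), (24.552127838134766, 39.64263916015625), 1.212747573852539) 0.0382
small 39 ((622.6170654296875, 233.38742065429688), (26.223661422729492, 5.607465744018555), 89.07530212402344) 0.0594
medium 141 ((613.6203002929688, -119.09447479248047), (56.88654327392578, 29.858217239379883), 81.8714370727539) 0.0506
medium 50 ((614.1839599609375, -117.78130340576172), (41.56277084350586, 8.804408073425293), 83.56363677978516) 0.0785
large 311 ((494.09844970703125, 39.3788948059082), (35.68821716308594, 77.70314025878906), 16.842830657958984) 0.0643
large 95 ((493.26654052734375, 41.228355407714844), (10.618734359741211, 54.77077865600586), 16.416980743408203) 0.0995
long 106 ((482.5367736816406, -221.8490753173828), (28.155620574951172, 51.33943176269531), 12.521337509155273) 0.039
long 34 ((481.33905029296875, -218.90335083007812), (6.729020595550537, 31.696409225463867), 12.36771297454834) 0.1091
wrist
medium 1586 ((613.5845336914062, -120.826416015625), (56.04630661010742, 30.63456916809082), 83.92070007324219) 0.0499
medium 583 ((613.904296875, -120.00987243652344), (45.010704040527344, 8.364730834960938), 82.97634887695312) 0.079
large 2126 ((493.3005065917969, 37.576690673828125), (36.564212799072266, 75.7937240600586), 16.15464973449707) 0.0636
large 825 ((493.595703125, 37.69878005981445), (10.952703475952148, 58.046112060546875), 16.5197696685791) 0.0988
long 982 ((481.71942138671875, -224.72232055664062), (29.365591049194336, 50.39057922363281), 13.475983619689941) 0.0373
long 280 ((479.84564208984375, -214.86947631835938), (7.582659721374512, 22.033342361450195), 13.027813911437988) 0.1083
[ 0.1344252  -0.3802202   0.07956346]
```

```bash
python3 -c "
from bench import ctrl
print(ctrl.hand_in())"
```

```text
the job is handed in; nothing more can be done
None
```

I pressed the small, medium and large shackles down to their hard stops, in that order. The camera check before hand-in showed all three crowns at their fully-home heights, no lock measurably shifted, and the long-shackled lock still open. I handed the job in with the arm clear; the hand-in call returned no verdict.

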